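# Take the pile off the wallet book and put each thing back in its fitted tray

## Task

Someone has piled the shared desk things on the crimson wallet book, which is wanted for work. Take the pile apart one thing after another from the top down - box cutter, small carton, tape measure, remote control - and put each into the grey tray made for it (the tray whose pocket has its length and width), lying flat on its underside on the pocket floor, either way round. Set the things down rather than dropping them, do not topple the pile, and leave the wallet book where it lies.

Things in the scene. Friction and masses are not known exactly. Their poses are not given: they have to be found in the camera images.
- cutter: Yellow plastic box cutter, topmost in the pile, lying flat across the small carton: 156 mm long (y axis), 23 mm wide (x axis), body 16 mm thick, 20 mm over its black slide. Origin: centre of its underside. The last 15 mm at its -y end are the thin blade, the body runs from y = -63 to +78 mm; it balances about 7 mm to +y of the origin. Grip it across the 23 mm.
- staple_box: Small closed white printed carton of staples, 34 mm (x axis) by 52 mm (y axis), 27 mm high to its top panel, standing on the tape measure. Origin: centre of its underside. Grip it across the 34 mm.
- tape_measure: Yellow tape measure with black disc, lying on its side on the remote control: case 62 mm (x axis) by 66 mm (y axis, from -28 to +38 mm; the end hook reaches to -38 mm), 34 mm high. Origin: centre of the underside of the whole thing. Grip it across the 62 mm.
- remote: Beige air-conditioner remote control lying face up on the wallet book: 158 mm (x axis) by 61 mm (y axis), 20 mm high (23 mm over the keys). Origin: centre of its underside. Grip it across the 61 mm at the middle of its length.
- wallet: Crimson leatherette wallet book (closed) under the pile, 98 mm (x axis) by 186 mm (y axis), 13 mm thick, lying loose on the desk; it stays where it is. Origin: centre of its underside.
- cutter_tray: Shallow grey tray with the long narrow pocket, for the box cutter: outside 188 by 55 mm, pocket 168 by 35 mm; pocket floor 6 mm and rim 16 mm above its underside; rim 10 mm broad, with a 44 mm finger gap down to the floor in the middle of both long sides. Origin: centre of the underside, under the pocket's centre; y along the length, z up. Fixed to the desk.
- staple_tray: Shallow grey tray with the smallest pocket, for the small carton: outside 84 by 66 mm, pocket 64 by 46 mm; pocket floor 6 mm and rim 16 mm above its underside; rim 10 mm broad, with a 44 mm finger gap down to the floor in the middle of both long sides. Origin: centre of the underside, under the pocket's centre; y along the length, z up. Fixed to the desk.
- tape_tray: Shallow grey tray with the nearly square pocket, for the tape measure: outside 107 by 94 mm, pocket 87 by 74 mm; pocket floor 6 mm and rim 16 mm above its underside; rim 10 mm broad, with a 44 mm finger gap down to the floor in the middle of both long sides. Origin: centre of the underside, under the pocket's centre; y along the length, z up. Fixed to the desk.
- remote_tray: Shallow grey tray with the long broad pocket, for the remote control: outside 190 by 93 mm, pocket 170 by 73 mm; pocket floor 6 mm and rim 16 mm above its underside; rim 10 mm broad, with a 44 mm finger gap down to the floor in the middle of both long sides. Origin: centre of the underside, under the pocket's centre; y along the length, z up. Fixed to the desk.
Mind the look-alikes: they are no part of the job. Of the things that look like the staple_box, the larger one is meant.

How it is judged:
By the outcome, as a careful person would: the job done as asked, in the order asked, and still so for the second after the job is handed in, with the robot touching nothing.
It also fails if it takes over 96 s, if anything falls off the work surface, if the arm or the gripper's body presses on something with over 40 N, if the wrist force passes 120 N, or if a joint passes its speed limit or range.

## Robot

A 6-joint arm with a two-finger parallel gripper is mounted at the origin on the work surface; the furniture and walls round the work are solid. World frame = base frame: x ahead of the robot, y to its left, z up, the work surface at z = 0. Lengths are in m, angles in degrees, forces in N, time in s.
With the tool pointing down it reaches from about 0.4 to 0.825 m from the base axis. Payload 7 kg.
Tool frame: the origin (TCP) lies at the very end of the fingers, on their centre line; the grasp point (between the pads) lies 19 mm behind it (ctrl.pinch_z is the distance from the TCP to the grasp point, in m); z points along the fingers, x is the direction in which the jaws open and shut, and the axes are right-handed (so a half turn about z gives the same grasp; the last joint's range is limited). The gripper opens to 88 mm and grips with 3 to 60 N. Pads are 19 mm wide; open, the fingers measure 130 mm over their backs; the gripper's body (78 mm by 193 mm) begins 47 mm behind the grasp point.
Start: joints at [83.829, 20.546, 0.682, 0, -70.136, -16.507], TCP at [0.26, 0.623, 0.227] pointing down, gripper open.
Joint ranges: [-176.03, 176.03], [-82.01, 121.73], [-58.28, 71.71], [-173.87, 95.51], [-174.79, -0.11], [-173.66, 173.66]. Speed limits (degrees/s): [136.94, 136.94, 172.46, 180, 180, 180].

## Interface

Orientations are given as [roll, pitch, yaw] about the fixed x, y, z axes, in that order (R = Rz(yaw) Ry(pitch) Rx(roll)).
In Python, from plant import ctrl gives the robot as it stands.
- The arm moves only by the tool carry_out, never from a script. Its argument "increments" is a list of rows, each a list of 7 numbers: the turn, a rotation vector about the world's x, y, z in degrees, then the shift along the world's x, y, z in mm, then the closure, from 0 (fully open) to 1 (shut). In form: [[ax, ay, az, dx, dy, dz, grip], ...]. A call has 1 to 20 rows; each row is the pose to reach, as a shift and turn from the pose commanded when the call began; what a row does not reach only later rows make up. A row lasts 1/8 s, in which the tool goes at most 62.5 mm and 10.7 degrees, less where a joint would pass 70% of its speed; a pose out of reach is approached as far as the arm can. A call with a gripper value outside its range is refused whole. The fingers move at their own pace and stop on an object; the grip force is fixed at half the most. Time passes only in rows, so rows that repeat a pose let the fingers close. It gives the time, the measured TCP pose, the force and the opening at its end, in the units of the state.
- ctrl.get_obs(): the state, without advancing time (a new reading comes with each control period).
- ctrl.snapshot(name): name is "scene" or "top" or "wrist"; returns a dict with "pixels" (480x640x3 uint8, blue, green, red), "intrinsics" (3x3 intrinsics, pixels), "dist" ([k1, k2, p1, p2, k3] as OpenCV has them; the pictures are not rectified), "rvec" (rotation vector, rad) and "tvec" (3), from world to camera coordinates, as OpenCV has them; the wrist camera has in their place "hand_eye" (4x4, takes a point from camera to tool coordinates, whose origin is the TCP and whose axes are the tool frame's). Camera axes: x right, y down, z forward; pixel columns grow to the right and rows downward; lengths in m; the calibration is good to about 2 mm. A picture is of the moment at which its call begins: read the wrist's pose just before it. There is no depth.
- ctrl.close_job(): hands the job in, once; it reports no verdict.
Trained networks look in a picture, given as the dict that the camera call returned (one of the last four; its "shot" number tells which), for a name from the list of things; names that differ only in an ending like _2 or _b are one class to them, and where a whole thing is asked for, a point or a joint stands for the part that bears it (a point fixed in the world has none). Each returns a list of dicts, best first, with "confidence" (0 to 1); they miss things now and then, are a little off and sometimes report something else, mostly with a low value. They report only what shows in the picture. A call takes as long as a camera call. They do not tell look-alikes from the thing itself.
- ctrl.search_frame(picture, label): "centre" ([x, y, z] in m, in world coordinates, good to about 4 mm: the middle of the surface that is visible of it).
- ctrl.outline_of(picture, label): "pixels" (480x640 bool, what is visible of it).
The state is a dict: "clock": time; "joint_pos": joint angles; "qvel": joint speeds; "tau": joint torques, N m; "tool_pos": TCP position; "orientation": TCP orientation; "force": force on the tool from outside, world axes, zero at the start; "moment": the same for the moment, N m; "opening": finger opening in m.
Only numpy, scipy, OpenCV 4.12 (cv2) and the standard library are available. Lean on these libraries where they do the work, as an engineer would, in place of code of your own. Each camera call takes 0.05 s, during which the arm holds its last target. There are 200 camera calls.

## Working session

There is one attempt and no reset: what is moved stays moved. The work goes in short steps, Python scripts to look and compute and a tool call to move; the robot and the scene stay as the last step left them, time stands still between calls to the robot, and variables do not carry over. Pictures are saved under pics/ and viewed, about 12 in all and at most 16, crops included, and the job is handed in when it is done.

Besides the shell and the picture viewer there is one more tool, called after ">>>" as name(argument=value, ...) on one line, values as JSON. carry_out: Moves the arm, as the interface text tells. Its arguments: {"type":"object","properties":{"increments":{"type":"array"}},"required":["increments"]}

```bash
mkdir -p pics; ls
cat > h.py <<'E'
import numpy as np, cv2
from plant import ctrl
from scipy.spatial.transform import Rotation as R
def extr(s, obs=None):
    if 'rvec' in s:
        return cv2.Rodrigues(np.array(s['rvec'],float))[0], np.array(s['tvec'],float).ravel()
    T=np.eye(4); T[:3,:3]=R.from_euler('xyz',obs['orientation'],degrees=True).as_matrix(); T[:3,3]=obs['tool_pos']
    M=np.linalg.inv(T@np.array(s['hand_eye'])); return M[:3,:3],M[:3,3]
def to_plane(s,px,z,obs=None):
    Rm,t=extr(s,obs); px=np.array(px,float).reshape(-1,1,2)
    n=cv2.undistortPoints(px,np.array(s['intrinsics']),np.array(s['dist']))[:,0]
    d=np.c_[n,np.ones(len(n))]@Rm; c=-Rm.T@t
    return c+d*((z-c[2])/d[:,2])[:,None]
def project(s,P,obs=None):
    Rm,t=extr(s,obs)
    return cv2.projectPoints(np.array(P,float).reshape(-1,1,3),cv2.Rodrigues(Rm)[0],t,np.array(s['intrinsics']),np.array(s['dist']))[0][:,0]
def outline_rect(s,mask,z,obs=None):
    "min-area rect of the mask's biggest blob, on plane z: centre mm, sizes mm, yaw of the longer side"
    c=max(cv2.findContours(mask.astype(np.uint8),cv2.RETR_EXTERNAL,cv2.CHAIN_APPROX_NONE)[0],key=cv2.contourArea)
    P=to_plane(s,c[:,0],z,obs)[:,:2]*1000
    b=cv2.boxPoints(cv2.minAreaRect(P.astype(np.float32)))
    e1,e2=b[1]-b[0],b[2]-b[1]; L,W=(e1,e2) if np.hypot(*e1)>np.hypot(*e2) else (e2,e1)
    return b.mean(0).round(1),np.hypot(*L).round(1),np.hypot(*W).round(1),round(float(np.degrees(np.arctan2(L[1],L[0]))%180),1)
E
python3 - <<'E'
from h import *
o=ctrl.get_obs(); print({k:np.round(v,3).tolist() for k,v in o.items()})
for n in ['scene','top']:
    s=ctrl.snapshot(n); cv2.imwrite(f'pics/{n}0.png',s['pixels'])
    Rm,t=extr(s); print(n,'cam',-Rm.T@t)
    for l in ['cutter','staple_box','tape_measure','remote','wallet','cutter_tray','staple_tray','tape_tray','remote_tray']:
        for d in ctrl.search_frame(s,l): print(n,l,np.round(d['centre'],3),round(d['confidence'],2))
E
```

```text
pics
{'clock': 0.0, 'joint_pos': [83.827, 20.593, 0.633, -0.021, -70.135, -16.505], 'qvel': [-0.04, -0.0, 0.003, -0.037, 0.025, -0.052], 'tau': [-0.001, -58.274, 29.304, 6.997, 0.007, -0.0], 'tool_pos': [0.26, 0.622, 0.226], 'orientation': [-179.992, -0.096, -112.685], 'force': [-0.167, 0.041, 0.191], 'moment': [-0.004, 0.022, 0.055], 'opening': 0.088}
scene cam [-0.20983209  0.57794384  0.64567962]
scene cutter [0.452 0.008 0.112] 0.7
scene cutter [ 0.582 -0.238  0.009] 0.39
scene staple_box [0.452 0.024 0.084] 0.94
scene staple_box [0.335 0.114 0.018] 0.94
scene tape_measure [0.438 0.014 0.051] 0.96
scene remote [ 0.437 -0.009  0.033] 0.93
scene wallet [0.415 0.035 0.012] 0.94
scene wallet [0.453 0.02  0.086] 0.23
scene staple_tray [ 0.582 -0.239  0.008] 0.69
scene staple_tray [ 0.464 -0.228  0.005] 0.38
scene tape_tray [0.36  0.259 0.009] 0.65
scene tape_tray [ 0.46  -0.23   0.005] 0.27
scene remote_tray [ 0.462 -0.227  0.006] 0.86
top cam [ 0.26976626 -0.0041414   1.11872628]
top cutter [ 0.462 -0.005  0.108] 0.95
top staple_box [0.339 0.117 0.021] 0.76
top staple_box [ 0.457 -0.017  0.096] 0.48
top tape_measure [ 0.443 -0.019  0.07 ] 0.87
top remote [0.362 0.26  0.008] 0.71
top remote [ 0.45  -0.056  0.034] 0.65
top cutter_tray [0.498 0.254 0.009] 0.55
top staple_tray [ 0.586 -0.233  0.008] 0.6
top staple_tray [ 0.448 -0.02   0.071] 0.47
top staple_tray [ 0.451 -0.053  0.037] 0.39
top tape_tray [0.363 0.26  0.009] 0.59
top remote_tray [ 0.459 -0.238  0.004] 0.55
```

View pics/top0.png

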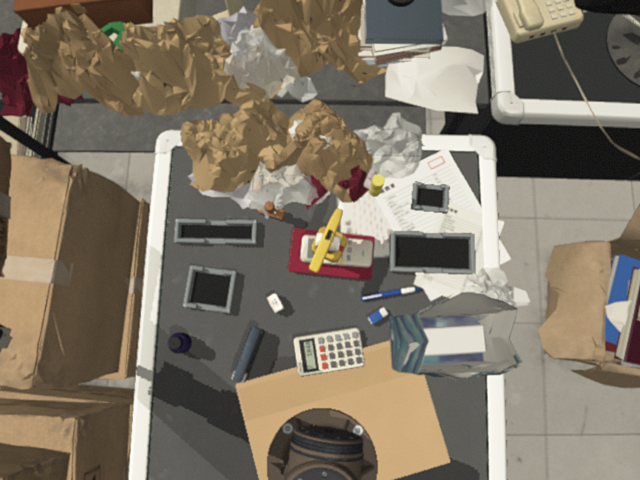

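View pics/scene0.png

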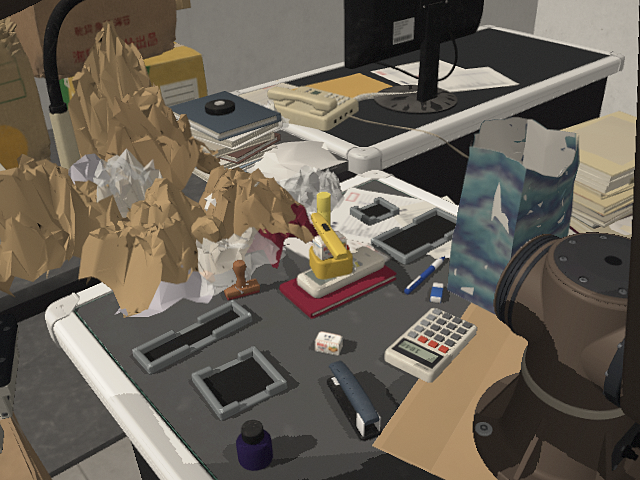

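Top view: the pile is at about (330,250), with the cutter running from (318,270) to (337,212). The trays are at (215,232) cutter, (210,288) tape, (432,252) remote and (431,196) staple. The paper heaps lie beyond them, and the bag stands at lower right around (455,340).

Run:
```python
from h import *
s=ctrl.snapshot('top')
for l,z in [('cutter',.11),('remote',.036),('wallet',.013),('tape_measure',.067),('cutter_tray',.016),('staple_tray',.016),('tape_tray',.016),('remote_tray',.016),('staple_box',.09)]:
    for d in ctrl.outline_of(s,l): 
        if d['confidence']>.3: print(l,round(d['confidence'],2),outline_rect(s,d['pixels'],z))
o=ctrl.get_obs(); w=ctrl.snapshot('wrist'); print(np.round(w['hand_eye'],3),w['intrinsics'])
print(project(s,[o['tool_pos']]))
```

```text
cutter 0.86 (array([469.2,  -2.8], dtype=float32), np.float32(155.0), np.float32(22.8), 157.5)
remote 0.89 (array([448.4, -66.1], dtype=float32), np.float32(67.6), np.float32(62.2), 90.2)
tape_measure 0.9 (array([452.5, -25.7], dtype=float32), np.float32(68.0), np.float32(39.2), 158.0)
cutter_tray 0.57 (array([492.8, 251.3], dtype=float32), np.float32(188.7), np.float32(58.7), 89.9)
staple_tray 0.67 (array([ 583.9, -233.3], dtype=float32), np.float32(84.0), np.float32(69.6), 84.9)
tape_tray 0.86 (array([364.8, 255.5], dtype=float32), np.float32(107.6), np.float32(92.0), 83.5)
remote_tray 0.63 (array([ 457.1, -235.8], dtype=float32), np.float32(192.1), np.float32(94.5), 89.4)
staple_box 0.49 (array([457.9, -19.9], dtype=float32), np.float32(34.3), np.float32(18.9), 165.4)
staple_box 0.45 (array([333., 102.], dtype=float32), np.float32(35.7), np.float32(22.7), 28.9)
[[ 1.     0.     0.001 -0.001]
 [-0.001  0.954  0.3   -0.081]
 [-0.    -0.3    0.954 -0.158]
 [ 0.     0.     0.     1.   ]] [[405.75716124   0.         319.47552709]
 [  0.         405.75716124 243.77690816]
 [  0.           0.           1.        ]]
[[-15.55143276 328.63930757]]
```

>>> carry_out(increments=[[0, 0, 0, 0, 0, 60, 0], [0, 0, 0, 0, -20, 120, 0], [0, 0, 0, 20, -80, 160, 0], [0, 0, 0, 40, -140, 170, 0], [0, 0, 0, 60, -200, 170, 0], [0, 0, 0, 80, -260, 170, 0], [0, 0, 0, 100, -320, 170, 0], [0, 0, 0, 110, -380, 170, 0], [0, 0, 0, 120, -440, 170, 0], [0, 0, 0, 130, -500, 170, 0], [0, 0, 0, 140, -560, 170, 0], [0, 0, 0, 150, -620, 170, 0], [0, 0, 0, 150, -620, 170, 0], [0, 0, 0, 150, -620, 170, 0], [0, 0, 0, 150, -620, 170, 0]])

```text
clock: 3.42
tool_pos: [0.4102, 0.0038, 0.3965]
orientation: [180.0, 0.0, -112.6]
force: [0.3, 1.2, 0.7]
opening: 0.0878
```

```bash
cat >> h.py <<'E'
def look(name,labels,show=True):
    o=ctrl.get_obs(); s=ctrl.snapshot('wrist')
    if show: cv2.imwrite(f'pics/{name}.png',s['pixels'])
    for l,z in labels:
        for d in ctrl.search_frame(s,l):
            if d['confidence']>.3: print(l,np.round(d['centre'],3),round(d['confidence'],2))
        for d in ctrl.outline_of(s,l):
            if d['confidence']>.3: print(' ',l,round(d['confidence'],2),outline_rect(s,d['pixels'],z,o))
    return o,s
E
python3 - <<'E'
from h import *
look('w1',[('cutter',.112),('staple_box',.094),('tape_measure',.067),('remote',.033),('wallet',.013)])
E
```

```text
cutter [ 0.466 -0.001  0.107] 0.82
cutter [0.5   0.252 0.007] 0.33
  cutter 0.96 (array([470.3,  -1.8], dtype=float32), np.float32(153.0), np.float32(23.4), 158.4)
staple_box [0.339 0.105 0.021] 0.93
staple_box [ 0.466 -0.014  0.096] 0.73
  staple_box 0.92 (array([360.3,  89.6], dtype=float32), np.float32(33.7), np.float32(25.0), 31.3)
  staple_box 0.77 (array([460.1, -17.5], dtype=float32), np.float32(30.4), np.float32(18.0), 166.1)
tape_measure [ 0.459 -0.022  0.071] 0.68
tape_measure [0.469 0.    0.106] 0.33
  tape_measure 0.85 (array([455. , -25.1], dtype=float32), np.float32(59.9), np.float32(33.6), 159.7)
remote [ 0.45  -0.058  0.035] 0.94
  remote 0.88 (array([452. , -65.7], dtype=float32), np.float32(67.5), np.float32(60.7), 84.6)
wallet [ 0.436 -0.004  0.014] 0.82
  wallet 0.68 (array([455.5,  52.6], dtype=float32), np.float32(97.4), np.float32(60.6), 174.4)
```

View pics/w1.png

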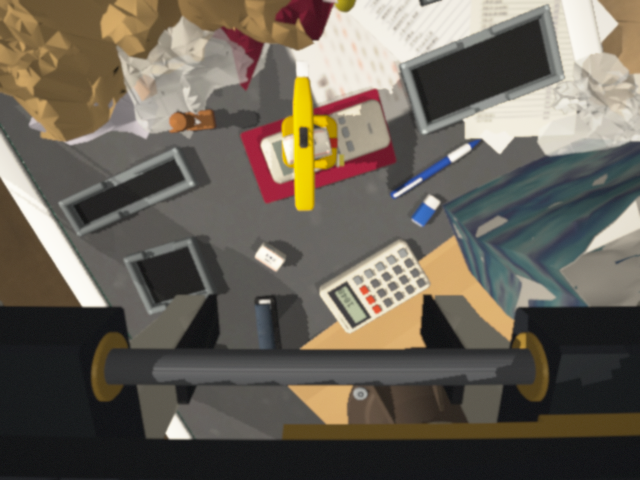

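Run:
```python
import cv2
a=cv2.imread('pics/w1.png')[60:220,220:420]; cv2.imwrite('pics/w1c.png',cv2.resize(a,None,fx=3.75,fy=3.75,interpolation=cv2.INTER_CUBIC))
```

```text
(no output)
```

View pics/w1c.png

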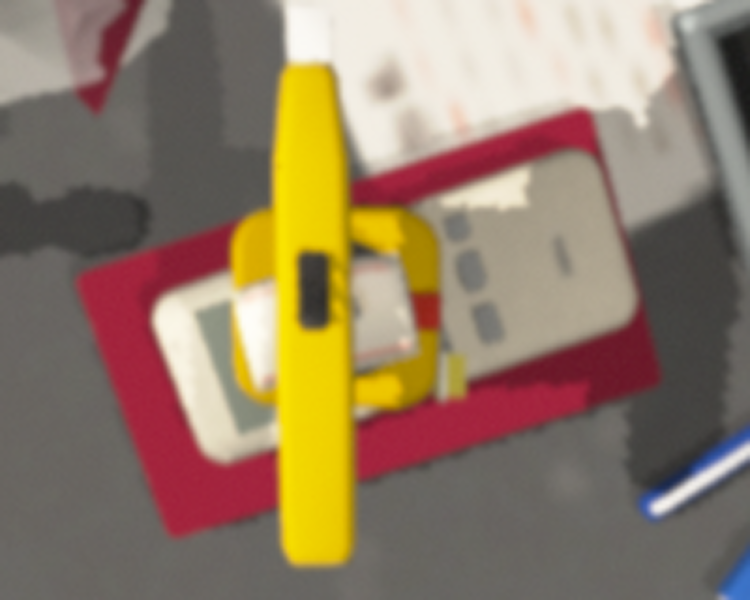

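The wrist view shows the white blade at the upper end of the cutter and its butt at the lower end. The carton lies crosswise under it, with its long side along the image's horizontal.

Run:
```python
from h import *
o=ctrl.get_obs(); s=ctrl.snapshot('wrist')
P=to_plane(s,[(302.7,77.3),(304.5,210.7),(301.9,62.7)],.112,o)*1000; print(P.round(1),np.linalg.norm(P[0]-P[1]))
u=(P[1]-P[0])/np.linalg.norm(P[1]-P[0]); m=(P[0]+P[1])/2; print('yaw+y',np.degrees(np.arctan2(u[1],u[0])),'origin',m-7.5*u,'balance',m-.5*u)
print(o['tool_pos'],o['orientation'])
# stereo height check of butt with scene/top
for n in ['top','scene']:
    t=ctrl.snapshot(n)
    for d in ctrl.outline_of(t,'cutter')[:1]:
        print(n,[ (z,outline_rect(t,d['pixels'],z)) for z in (.105,.112,.118)])
```

```text
[[527.5 -26.5 112. ]
 [399.   26.7 112. ]
 [540.6 -31.2 112. ]] 139.1284379662301
yaw+y 157.52677776275263 origin [470.19723748  -2.7590989  112.        ] balance [ 4.63728830e+02 -8.33376537e-02  1.12000000e+02]
[0.41024582 0.00292291 0.39656263] [-1.79999656e+02  2.20368398e-03 -1.12662320e+02]
top [(0.105, (array([417.7,  18.6], dtype=float32), np.float32(44.2), np.float32(22.6), 158.5)), (0.112, (array([416.7,  18.4], dtype=float32), np.float32(43.9), np.float32(22.4), 158.5)), (0.118, (array([415.8,  18.3], dtype=float32), np.float32(43.7), np.float32(22.3), 158.5))]
scene [(0.105, (array([464.3,   0.5], dtype=float32), np.float32(161.5), np.float32(27.9), 157.2)), (0.112, (array([455.6,   8. ], dtype=float32), np.float32(159.4), np.float32(27.5), 157.2)), (0.118, (array([448.1,  14.4], dtype=float32), np.float32(157.6), np.float32(27.2), 157.2))]
```

>>> carry_out(increments=[[0, 0, 0.5, 54, -3, -60, 0], [0, 0, 0.5, 54, -3, -120, 0], [0, 0, 0.5, 54, -3, -180, 0], [0, 0, 0.5, 54, -3, -230, 0], [0, 0, 0.5, 54, -3, -260, 0], [0, 0, 0.5, 54, -3, -280, 0], [0, 0, 0.5, 54, -3, -290, 0], [0, 0, 0.5, 54, -3, -293, 0], [0, 0, 0.5, 54, -3, -293, 0]])

```text
clock: 5.35
tool_pos: [0.4647, -0.0001, 0.1041]
orientation: [-180.0, 0.0, -112.2]
force: [0.1, -0.3, 1.3]
opening: 0.0874
```

Run:
```python
from h import *
look('w2',[('cutter',.112)])
```

```text
cutter [ 0.489 -0.01   0.109] 0.67
  cutter 0.79 (array([498.2, -12.6], dtype=float32), np.float32(96.6), np.float32(21.6), 157.9)
```

View pics/w2.png

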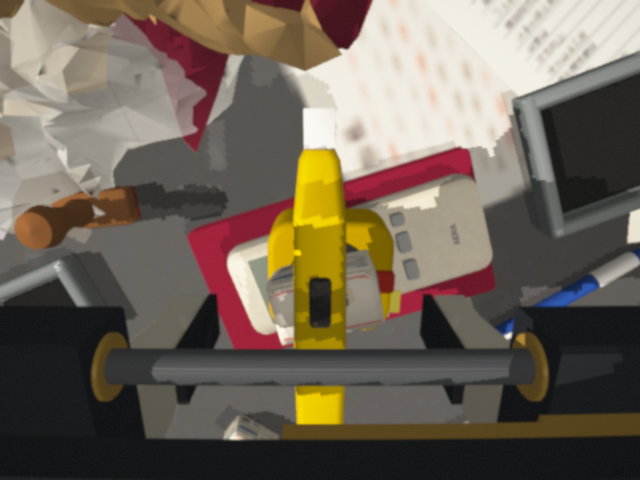

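Run:
```python
from h import *
o2=ctrl.get_obs(); s=ctrl.snapshot('wrist')
o1=dict(tool_pos=[.41025,.0030,.39656],orientation=[-180,0,-112.66])
g=cv2.cvtColor(s['pixels'],cv2.COLOR_BGR2HSV)
for r in (270,290,310,330): 
    row=g[r]; m=np.where((row[:,0]>20)&(row[:,0]<32)&(row[:,1]>200)&(row[:,2]>140))[0]; m=m[(m>285)&(m<355)]; print(r,m.min(),m.max())
for z in (.09,.095,.1,.105,.11,.115): # body front end, blade tip
    a=to_plane(s,[(319,150),(319,108)],z,o2); b=to_plane(s,[(302.7,77.3),(301.9,62.7)],z,o1); print(z,((a-b)*1000).round(1)[:,:2].tolist(), np.linalg.norm(a[0]-a[1]))
```

```text
270 298 342
290 303 334Traceback (most recent call last):
  File "<stdin>", line 6, in <module>
    return umr_minimum(a, axis, None, out, keepdims, initial, where)
ValueError: zero-size array to reduction operation minimum which has no identity
```

Run:
```python
from h import *
o2=ctrl.get_obs(); s=ctrl.snapshot('wrist')
o1=dict(tool_pos=[.41025,.0030,.39656],orientation=[-180,0,-112.66])
for z in (.09,.095,.1,.105,.11,.115): # body front end, blade tip
    a=to_plane(s,[(319,150),(319,108)],z,o2); b=to_plane(s,[(302.7,77.3),(301.9,62.7)],z,o1); print(z,((a-b)*1000).round(1)[:,:2].tolist(), np.linalg.norm(a[0]-a[1]))
```

```text
0.09 [[-1.7, 1.9], [0.1, 0.6]] 0.016706294670870037
0.095 [[-0.9, 1.8], [0.6, 0.5]] 0.016222846801935725
0.1 [[-0.1, 1.6], [1.1, 0.5]] 0.015739398933001206
0.105 [[0.8, 1.5], [1.7, 0.5]] 0.015255951064066894
0.11 [[1.6, 1.3], [2.2, 0.5]] 0.014772503195132583
0.115 [[2.4, 1.2], [2.7, 0.5]] 0.014289055326198067
```

>>> carry_out(increments=[[0, 0, 0, 0, 0, -3, 0], [0, 0, 0, 0, 0, -3, 0.4], [0, 0, 0, 0, 0, -3, 0.7], [0, 0, 0, 0, 0, -3, 1], [0, 0, 0, 0, 0, -3, 1], [0, 0, 0, 0, 0, -3, 1], [0, 0, 0, 0, 0, -3, 1], [0, 0, 0, 0, 0, -3, 1]])

```text
clock: 6.6
tool_pos: [0.4642, -0.0002, 0.1006]
orientation: [180.0, -0.0, -112.2]
force: [-0.4, 0.4, -1.6]
opening: 0.0232
```

>>> carry_out(increments=[[0, 0, 0, 0, 0, 8, 1], [0, 0, 0, 0, 0, 25, 1], [0, 0, 0, 0, 0, 60, 1], [0, 0, 0, 0, 0, 110, 1], [0, 0, 0, 0, 0, 160, 1], [0, 0, 0, -10, 40, 200, 1], [0, 0, 0, -20, 80, 230, 1], [0, 0, 0, -30, 120, 250, 1], [0, 0, 0, -40, 160, 260, 1], [0, 0, 0, -50, 190, 260, 1], [0, 0, 0, -50, 200, 260, 1], [0, 0, 0, -50, 200, 260, 1], [0, 0, 0, -50, 200, 260, 1]])

```text
clock: 8.22
tool_pos: [0.4144, 0.199, 0.3606]
orientation: [-180.0, -0.0, -112.2]
force: [0.5, 0.8, -0.7]
opening: 0.0211
```

Run:
```python
from h import *
o,s=look('w3',[('cutter',.36),('cutter_tray',.016),('tape_tray',.016)]); print(o['tool_pos'],o['opening'],o['joint_pos'])
```

```text
cutter [0.44  0.189 0.367] 0.71
  cutter 0.96 (array([445.3, 186.8], dtype=float32), np.float32(102.9), np.float32(23.3), 157.4)
  cutter 0.72 (array([477.5,  90.9], dtype=float32), np.float32(19.8), np.float32(17.9), 175.8)
cutter_tray [0.501 0.265 0.005] 0.89
  cutter_tray 0.71 (array([495.5, 253.5], dtype=float32), np.float32(188.2), np.float32(56.2), 90.1)
tape_tray [0.378 0.285 0.006] 0.94
  tape_tray 0.65 (array([368.9, 277.9], dtype=float32), np.float32(96.2), np.float32(70.4), 171.9)
[0.41442473 0.19897775 0.36056342] 0.021123873035339087 [ 5.03123399e+01 -3.97935501e+00 -1.14615824e+01  7.27531061e-03
 -8.25379671e+01  1.74683195e+01]
```

View pics/w3.png

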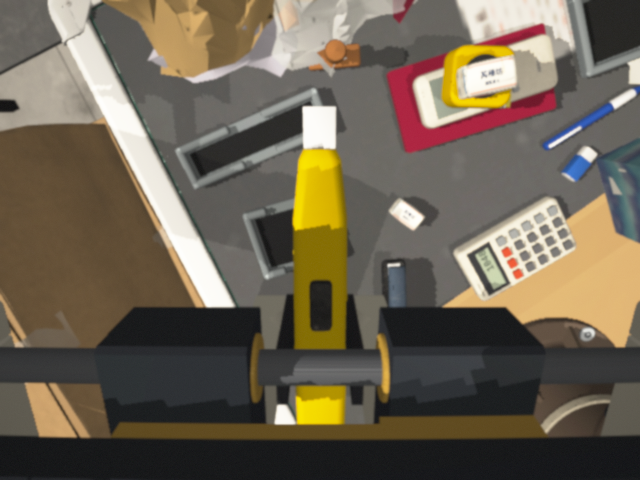

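Run:
```python
from h import *
o=ctrl.get_obs(); s=ctrl.snapshot('wrist')
for dz in (-.006,0,.006):
    p=to_plane(s,[(319,107),(319.5,150)],o['tool_pos'][2]+dz,o); d=(p-np.array(o['tool_pos']))[:,:2]*1000
    print(dz,d.round(1),np.linalg.norm(d,axis=1),np.degrees(np.arctan2(d[:,1],d[:,0])))
# tray corners, outer rim
d=ctrl.outline_of(s,'cutter_tray')[0]['pixels']
for z in (.008,.016): print(outline_rect(s,d,z,o))
```

```text
-0.006 [[ 78.9 -30.9]
 [ 63.7 -24.9]] [84.71126424 68.43920851] [-21.37717974 -21.34765979]
0 [[ 78.8 -30.8]
 [ 64.2 -25.1]] [84.58269053 68.90428097] [-21.37903961 -21.35121179]
0.006 [[ 78.6 -30.8]
 [ 64.6 -25.3]] [84.45411692 69.36935368] [-21.38090513 -21.35471616]
(array([495.9, 254.9], dtype=float32), np.float32(191.4), np.float32(55.6), 90.4)
(array([495.8, 253.6], dtype=float32), np.float32(188.4), np.float32(54.8), 90.4)
```

Run:
```python
from h import *
o=ctrl.get_obs()
f=lambda n,im,r0,r1,c0,c1,k:cv2.resize(im[r0:r1,c0:c1],None,fx=k,fy=k,interpolation=cv2.INTER_CUBIC)
t=cv2.imread('pics/top0.png'); w=cv2.imread('pics/w3.png'); s=cv2.imread('pics/scene0.png')
A=f(0,t,130,270,160,300,2.8); B=f(0,w,0,170,100,350,1.6); C=f(0,s,170,370,70,270,2)
H=np.zeros((800,800,3),np.uint8); H[:A.shape[0],:A.shape[1]]=A; H[:B.shape[0],400:]=B; 
H=H[:600]; H[:,:] = H
X=f(0,s,190,380,70,330,1.5); H[300:300+X.shape[0],410:]=X[:, :390]; H=H[:600]
cv2.imwrite('pics/cmp.png',H)
```

```text
(no output)
```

View pics/cmp.png

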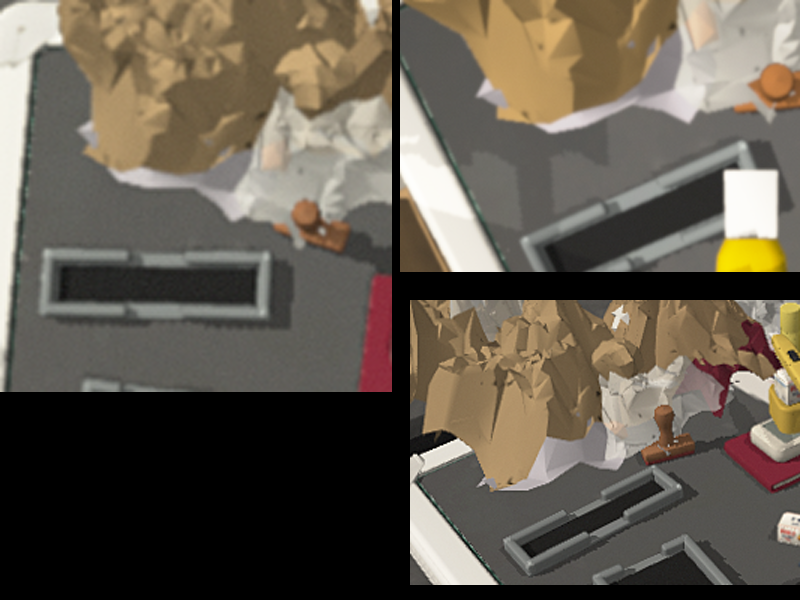

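Run:
```python
from h import *
o=ctrl.get_obs(); w=ctrl.snapshot('wrist'); t=ctrl.snapshot('top'); s=ctrl.snapshot('scene')
for z in (0,.03,.06,.09,.12):
    print(z,'top',(to_plane(t,[(194,189),(214,189),(232,189),(247,207)],z)[:,:2]*1000).round().tolist(),'w',(to_plane(w,[(175,76)],z,o)[:,:2]*1000).round().tolist(),'scene',(to_plane(s,[(130,315)],z)[:,:2]*1000).round().tolist())
```

```text
0 top [[597.0, 312.0], [598.0, 265.0], [599.0, 223.0], [556.0, 185.0]] w [[599.0, 312.0]] scene [[620.0, 303.0]]
0.03 top [[589.0, 304.0], [589.0, 258.0], [590.0, 217.0], [549.0, 180.0]] w [[593.0, 304.0]] scene [[581.0, 315.0]]
0.06 top [[580.0, 295.0], [581.0, 251.0], [581.0, 211.0], [541.0, 175.0]] w [[586.0, 296.0]] scene [[543.0, 328.0]]
0.09 top [[571.0, 287.0], [572.0, 243.0], [572.0, 204.0], [533.0, 170.0]] w [[580.0, 287.0]] scene [[504.0, 341.0]]
0.12 top [[562.0, 278.0], [563.0, 236.0], [564.0, 198.0], [526.0, 165.0]] w [[574.0, 279.0]] scene [[466.0, 354.0]]
```

>>> carry_out(increments=[[0, 0, -8, 10, 8, 0, 1], [0, 0, -18, 20, 20, 0, 1], [0, 0, -28, 35, 30, 0, 1], [0, 0, -38, 50, 40, 0, 1], [0, 0, -48, 65, 50, 0, 1], [0, 0, -58, 75, 60, 0, 1], [0, 0, -67.8, 80, 60, 0, 1], [0, 0, -67.8, 80, 60, -40, 1], [0, 0, -67.8, 80, 60, -90, 1], [0, 0, -67.8, 80, 60, -140, 1], [0, 0, -67.8, 80, 60, -190, 1], [0, 0, -67.8, 80, 60, -230, 1], [0, 0, -67.8, 80, 60, -250, 1], [0, 0, -67.8, 80, 60, -250, 1]])

```text
clock: 10.58
tool_pos: [0.4935, 0.2591, 0.109]
orientation: [-179.8, -0.1, -180.0]
force: [-0.6, 0.3, -0.3]
opening: 0.0207
```

Run:
```python
from h import *
o,s=look('w4',[('cutter_tray',.016)]); print(o['force'],o['opening'])
t=ctrl.snapshot('top'); sc=ctrl.snapshot('scene'); 
A=cv2.resize(s['pixels'],(480,360)); B=cv2.resize(t['pixels'][150:290,130:320],None,fx=1.65,fy=1.65,interpolation=cv2.INTER_CUBIC);C=cv2.resize(sc['pixels'][100:380,40:400],None,fx=.88,fy=.88)
H=np.zeros((600,800,3),np.uint8);H[:360,:480]=A;H[:B.shape[0],485:485+B.shape[1]]=B[:,:315];H[250:250+C.shape[0],483:]=C[:,:317]
cv2.imwrite('pics/w4c.png',H)
```

```text
cutter_tray [0.509 0.2   0.015] 0.83
  cutter_tray 0.89 (array([495.5, 227.2], dtype=float32), np.float32(133.5), np.float32(55.1), 90.5)
[-0.64164458  0.26685148 -0.2612428 ] 0.020685329416801256
```

View pics/w4c.png

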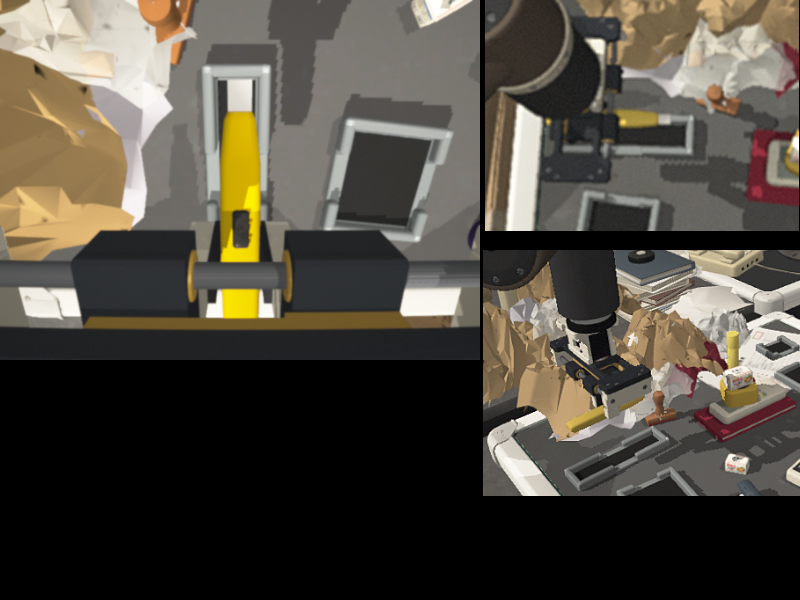

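>>> carry_out(increments=[[0, 0, 0, 0, -30, 0, 1], [0, 0, 0, 0, -40, 0, 1], [0, 0, 0, 0, -40, 0, 1], [0, 0, 0, 0, -40, 0, 1]])

```text
clock: 11.32
tool_pos: [0.4946, 0.2204, 0.111]
orientation: [180.0, 0.0, -180.0]
force: [0.3, 0.1, -0.8]
opening: 0.0217
```

Run:
```python
from h import *
o2=ctrl.get_obs(); s=ctrl.snapshot('wrist'); print(o2['tool_pos'])
o1=dict(tool_pos=[.4935,.2591,.109],orientation=[-179.8,-.1,-180])
a=cv2.imread('pics/w4.png',0); b=cv2.cvtColor(s['pixels'],cv2.COLOR_BGR2GRAY)
m=np.zeros_like(a); m[20:300,0:220]=255
p=cv2.goodFeaturesToTrack(a,300,.01,6,mask=m)
q,st,e=cv2.calcOpticalFlowPyrLK(a,b,p,None,winSize=(31,31),maxLevel=4)
r,st2,_=cv2.calcOpticalFlowPyrLK(b,a,q,None,winSize=(31,31),maxLevel=4)
ok=(st&st2).ravel().astype(bool)&(np.linalg.norm((p-r)[:,0],axis=1)<.7)
K,D=np.array(s['intrinsics']),np.array(s['dist'])
Ps=[np.c_[extr(s,o)] for o in (o1,o2)]
Ps=[np.hstack([extr(s,o)[0],extr(s,o)[1][:,None]]) for o in (o1,o2)]
u=[cv2.undistortPoints(x[ok].astype(float),K,D)[:,0].T for x in (p,q)]
X=cv2.triangulatePoints(Ps[0],Ps[1],*u); X=(X[:3]/X[3]).T
err=np.linalg.norm(project(s,X,o1)-p[ok][:,0],axis=1)
X=X[(err<1.5)&(X[:,2]>-.02)]
X=X[(X[:,0]<.66)&(X[:,1]>.13)&(X[:,1]<.36)]*1000
for x in X[np.argsort(X[:,1])]: print(x.round().astype(int),end=' ')
```

```text
[0.49464082 0.22043559 0.11099683]
[612 137  59] [594 140  38] [612 140  59] [550 143  17] [612 143  59] [609 145  59] [617 147  59] [599 149  59] [608 149  60] [623 149  61] [610 151  61] [621 152  61] [625 152  59] [602 153  10] [619 154  57] [592 157   8] [626 160  62] [623 164  60] [625 164  62] [567 166  21] [586 167  37] [625 168  62] [622 169  61] [601 170  41] [611 170  48] [586 171  37] [566 173  26] [607 173  44] [605 176  45] [558 176  17] [554 177  15] [602 178  44] [604 181  45] [553 184  16] [602 190  50] [594 190  51] [597 194  53] [573 195  16] [592 196  53] [596 199  53] [593 201  50] [556 201  14] [585 206  47] [583 209  46] [581 213  46] [578 222  19] [574 222  19] [574 227  22]
```

>>> carry_out(increments=[[0, 0, 0, 1, 30, 0, 1], [0, 0, 0, 1, 40, 0, 1], [0, 0, 0, 1, 40, -10, 1], [0, 0, 0, 1, 40, -30, 1], [0, 0, 0, 1, 40, -50, 1], [0, 0, 0, 1, 40, -65, 1], [0, 0, 0, 1, 40, -75, 1], [0, 0, 0, 1, 40, -83, 1], [0, 0, 0, 1, 40, -88, 1], [0, 0, 0, 1, 40, -91, 1], [0, 0, 0, 1, 40, -91, 1]])

```text
clock: 12.75
tool_pos: [0.4953, 0.2598, 0.0196]
orientation: [180.0, 0.0, -180.0]
force: [-0.2, 0.1, -0.7]
opening: 0.0214
```

Run:
```python
from h import *
o,s=look('w5',[('cutter_tray',.016),('cutter',.03)]); print(o['force'],o['tool_pos'])
```

```text
cutter_tray [0.503 0.196 0.014] 0.61
  cutter_tray 0.91 (array([495.9, 207.3], dtype=float32), np.float32(94.0), np.float32(54.6), 90.1)
cutter [0.494 0.233 0.026] 0.87
  cutter 0.58 (array([494.7, 223.8], dtype=float32), np.float32(95.8), np.float32(21.6), 89.2)
[-0.23180703  0.10857361 -0.70468675] [0.49530348 0.25982487 0.01960566]
```

View pics/w5.png

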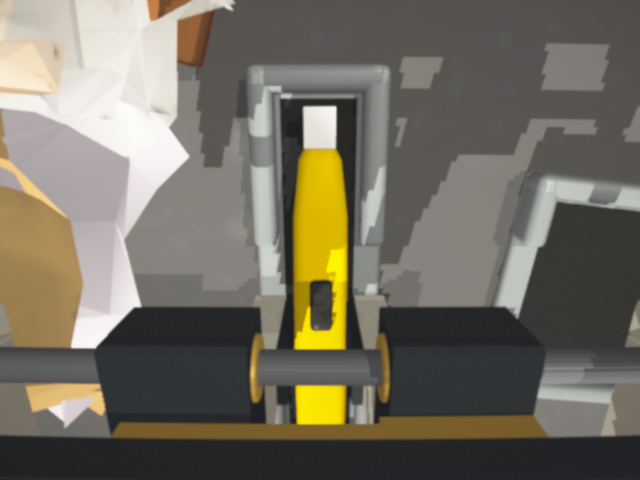

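The cutter sits centred over the pocket, with the blade at (320,125) inside the pocket end at row 95.

>>> carry_out(increments=[[0, 0, 0, 0, 0, -2, 1], [0, 0, 0, 0, 0, -4, 1], [0, 0, 0, 0, 0, -5, 1], [0, 0, 0, 0, 0, -6, 1], [0, 0, 0, 0, 0, -6, 1]])

```text
clock: 13.62
tool_pos: [0.4952, 0.2597, 0.0135]
orientation: [-180.0, -0.0, -180.0]
force: [-0.2, 0.1, -0.6]
opening: 0.021
```

>>> carry_out(increments=[[0, 0, 0, 0, 0, -1, 1], [0, 0, 0, 0, 0, -1, 1], [0, 0, 0, 0, 0, -1, 1]])

```text
clock: 14.0
tool_pos: [0.4952, 0.2598, 0.0126]
orientation: [-180.0, -0.0, -180.0]
force: [-0.0, -0.4, 0.4]
opening: 0.021
```

>>> carry_out(increments=[[0, 0, 0, 0, 0, -1, 1], [0, 0, 0, 0, 0, -1, 1], [0, 0, 0, 0, 0, -1, 1]])

```text
clock: 14.38
tool_pos: [0.4954, 0.2599, 0.0123]
orientation: [180.0, 0.0, -180.0]
force: [-3.1, -1.0, 6.0]
opening: 0.0208
```

>>> carry_out(increments=[[0, 0, 0, 0, 0, -1, 1], [0, 0, 0, 0, 0, -1, 1], [0, 0, 0, 0, 0, -1, 1]])

```text
clock: 14.75
tool_pos: [0.4954, 0.2599, 0.0122]
orientation: [180.0, 0.0, -179.9]
force: [-6.3, -1.7, 17.3]
opening: 0.021
```

>>> carry_out(increments=[[0, 0, 0, 0, 0, 1.5, 1], [0, 0, 0, 0, 0, 1.5, 0.6], [0, 0, 0, 0, 0, 1.5, 0.5], [0, 0, 0, 0, 0, 1.5, 0.5], [0, 0, 0, 0, 0, 1.5, 0.5], [0, 0, 0, 0, 0, 10, 0.5], [0, 0, 0, 0, 0, 40, 0.5], [0, 0, 0, 0, 0, 90, 0.5], [0, 0, 8, 0, -20, 150, 0.3], [0, 0, 18, -10, -60, 200, 0], [0, 0, 28, -20, -110, 200, 0], [0, 0, 38, -30, -160, 200, 0], [0, 0, 48, -45, -210, 200, 0], [0, 0, 58, -60, -250, 200, 0], [0, 0, 68, -75, -265, 200, 0], [0, 0, 78, -85, -275, 200, 0], [0, 0, 78, -85, -275, 200, 0], [0, 0, 78, -85, -275, 200, 0]])

```text
clock: 17.0
tool_pos: [0.4107, -0.0149, 0.211]
orientation: [-180.0, 0.0, -102.2]
force: [0.1, -0.1, -0.1]
opening: 0.0874
```

Run:
```python
from h import *
o,s=look('w6',[('cutter',.022),('staple_box',.094),('tape_measure',.067),('remote',.033),('wallet',.013),('cutter_tray',.016)]); print(o['tool_pos'],o['orientation'])
```

```text
cutter [0.496 0.219 0.019] 0.7
  cutter 0.83 (array([495.5, 215.7], dtype=float32), np.float32(88.3), np.float32(21.8), 90.4)
staple_box [ 0.466 -0.004  0.095] 0.81
staple_box [0.336 0.097 0.017] 0.57
  staple_box 0.72 (array([368.9,  67.8], dtype=float32), np.float32(23.4), np.float32(10.4), 170.2)
  staple_box 0.67 (array([463.2,  -2. ], dtype=float32), np.float32(51.0), np.float32(32.0), 80.9)
tape_measure [ 0.474 -0.014  0.072] 0.89
tape_measure [0.497 0.217 0.019] 0.62
  tape_measure 0.95 (array([463.1,  -7.3], dtype=float32), np.float32(67.5), np.float32(65.5), 170.0)
remote [ 0.451 -0.059  0.036] 0.98
  remote 0.83 (array([452.3, -64.9], dtype=float32), np.float32(67.7), np.float32(59.3), 86.8)
wallet [0.433 0.008 0.012] 0.95
  wallet 0.63 (array([449.8, -10.2], dtype=float32), np.float32(186.0), np.float32(98.4), 85.1)
  cutter_tray 0.65 (array([495.7, 212.5], dtype=float32), np.float32(119.9), np.float32(56.1), 89.8)
[ 0.41069005 -0.01490271  0.21097634] [-1.79957243e+02  2.53717478e-02 -1.02195929e+02]
```

View pics/w6.png

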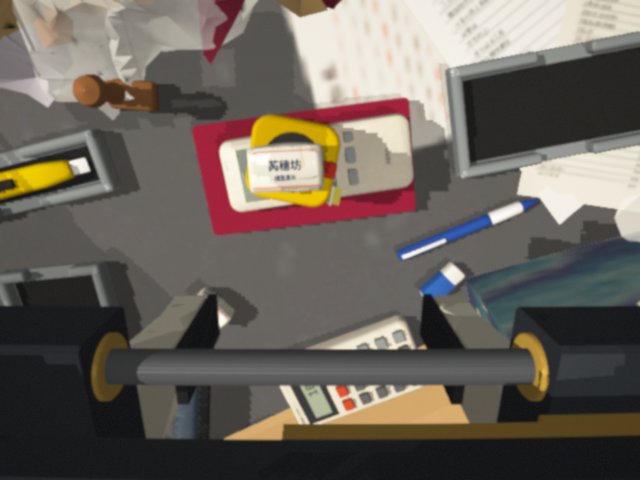

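Run:
```python
from h import *
o=ctrl.get_obs(); s=ctrl.snapshot('wrist')
P=to_plane(s,[(250,149),(323,144),(323,188),(252,194)],.094,o)[:,:2]*1000
print(P.round(1),P.mean(0)); d=P[1]-P[0]+P[2]-P[3]; print(np.degrees(np.arctan2(d[1],d[0])),np.linalg.norm(d)/2)
```

```text
[[479.4  18.3]
 [472.5 -29.7]
 [443.9 -23.7]
 [449.9  24.7]] [461.41987293  -2.62448597]
-97.66359581225154 48.65989430365212
```

>>> carry_out(increments=[[0, 0, -10, 10, 3, 0, 0], [0, 0, -20, 20, 6, 0, 0], [0, 0, -30, 30, 9, 0, 0], [0, 0, -40, 40, 12.5, 0, 0], [0, 0, -50, 51.5, 12.5, 0, 0], [0, 0, -60, 51.5, 12.5, 0, 0], [0, 0, -70, 51.5, 12.5, 0, 0], [0, 0, -80, 51.5, 12.5, 0, 0], [0, 0, -86.3, 51.5, 12.5, 0, 0], [0, 0, -86.3, 51.5, 12.5, -40, 0], [0, 0, -86.3, 51.5, 12.5, -80, 0], [0, 0, -86.3, 51.5, 12.5, -100, 0], [0, 0, -86.3, 51.5, 12.5, -100, 0]])

```text
clock: 19.32
tool_pos: [0.4607, -0.0031, 0.1093]
orientation: [-179.9, -0.2, 171.7]
force: [0.8, 0.0, 0.0]
opening: 0.0873
```

Run:
```python
from h import *
o,s=look('w7',[('staple_box',.094),('tape_measure',.067)]); print(o['tool_pos'],o['orientation'],o['force'])
cv2.imwrite('pics/w7c.png',s['pixels'])
```

```text
staple_box [ 0.465 -0.008  0.095] 0.79
tape_measure [ 0.456 -0.022  0.07 ] 0.72
  tape_measure 0.78 (array([460.6, -10.8], dtype=float32), np.float32(77.3), np.float32(61.0), 66.6)
[ 0.46072055 -0.00314738  0.10931628] [-1.79898108e+02 -1.72286666e-01  1.71712147e+02] [0.79075245 0.00349957 0.0274923 ]
```

View pics/w7.png

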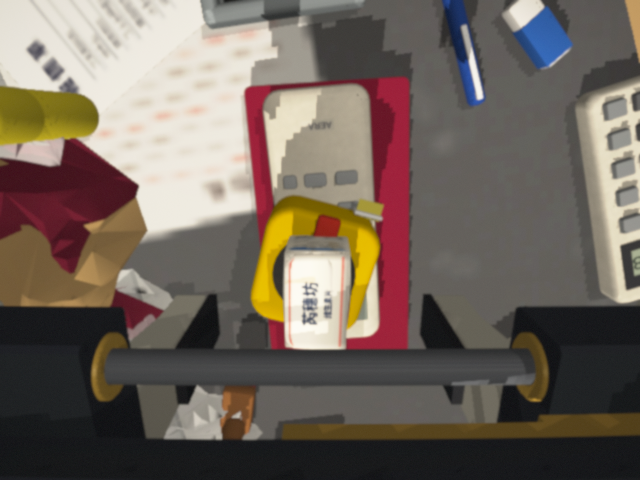

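Add to h.py:
```python
def stereo(png,o1,box,lim):
    "triangulate tracked corners between a saved wrist picture and now; lim=(x0,x1,y0,y1) mm"
    o2=ctrl.get_obs(); s=ctrl.snapshot('wrist')
    a=cv2.imread(png,0); b=cv2.cvtColor(s['pixels'],cv2.COLOR_BGR2GRAY)
    m=np.zeros_like(a); r0,r1,c0,c1=box; m[r0:r1,c0:c1]=255
    p=cv2.goodFeaturesToTrack(a,250,.01,6,mask=m); k=dict(winSize=(31,31),maxLevel=4)
    q,st,_=cv2.calcOpticalFlowPyrLK(a,b,p,None,**k); r,st2,_=cv2.calcOpticalFlowPyrLK(b,a,q,None,**k)
    ok=(st&st2).ravel().astype(bool)&(np.linalg.norm((p-r)[:,0],axis=1)<.7)
    u=[cv2.undistortPoints(x[ok].astype(float),np.array(s['intrinsics']),np.array(s['dist']))[:,0].T for x in (p,q)]
    X=cv2.triangulatePoints(*[np.hstack([extr(s,o)[0],extr(s,o)[1][:,None]]) for o in (o1,o2)],*u); X=(X[:3]/X[3]).T
    X=X[np.linalg.norm(project(s,X,o1)-p[ok][:,0],axis=1)<1.5]*1000
    X=X[(X[:,0]>lim[0])&(X[:,0]<lim[1])&(X[:,1]>lim[2])&(X[:,1]<lim[3])&(X[:,2]>-10)]
    print(o2['tool_pos'],[x.round().astype(int).tolist() for x in X[np.argsort(-X[:,2])][:60]])
```

```text
(no output)
```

>>> carry_out(increments=[[0, 0, 0, 0, 20, 0, 0], [0, 0, 0, 0, 35, 0, 0], [0, 0, 0, 0, 35, 0, 0], [0, 0, 0, 0, 35, 0, 0]])

```text
clock: 20.08
tool_pos: [0.4617, 0.0324, 0.1107]
orientation: [180.0, 0.0, 171.8]
force: [0.1, -0.1, -0.7]
opening: 0.0874
```

Run:
```python
from h import *
stereo('pics/w7.png',dict(tool_pos=[.46072,-.00315,.10932],orientation=[-179.9,-.17,171.71]),(60,300,0,200),(520,680,-200,60))
```

```text
[0.4617049  0.03235144 0.11070469] [[583, -30, 58], [605, -24, 56], [590, 0, 37], [585, 4, 36], [561, -43, 33], [585, 1, 32], [604, -79, 30], [592, -2, 26], [604, -86, 26], [581, 13, 25], [583, 8, 23], [580, 10, 22], [569, -52, 21], [604, -89, 20], [575, 11, 20], [603, -92, 19], [588, -5, 19], [580, 6, 19], [599, -93, 18], [568, -55, 18], [594, -6, 17], [568, -59, 15], [596, -93, 15], [584, 2, 13], [571, -62, 13], [576, -67, 11], [588, -78, 8], [592, -82, 8], [595, -85, 7], [575, -28, 6], [597, -90, 6], [573, -84, 3], [584, -93, 3], [592, -96, 3], [549, -98, 2], [521, -112, 2], [543, -98, 2], [587, -105, 1], [529, -98, 1], [589, -101, 1], [554, -84, 0], [549, -84, 0], [541, -108, -2]]
```

>>> carry_out(increments=[[0, 0, 0, 0, -20, 0, 0], [0, 0, 0, 0, -35, 0, 0], [0, 0, 0, 0, -35, -10, 0], [0, 0, 0, 0, -35, -22, 0], [0, 0, 0, 0, -35, -30, 0], [0, 0, 0, 0, -35, -35, 0], [0, 0, 0, 0, -35, -35, 0.3], [0, 0, 0, 0, -35, -35, 0.5], [0, 0, 0, 0, -35, -35, 0.6], [0, 0, 0, 0, -35, -35, 0.8], [0, 0, 0, 0, -35, -35, 0.8], [0, 0, 0, 0, -35, -35, 0.8], [0, 0, 0, 0, -35, -35, 0.8]])

```text
clock: 21.75
tool_pos: [0.4618, -0.0027, 0.0757]
orientation: [180.0, 0.0, 171.7]
force: [-0.5, 0.6, 0.9]
opening: 0.0333
```

>>> carry_out(increments=[[0, 0, 0, 0, 0, 5, 0.8], [0, 0, 0, 0, 0, 15, 0.8], [0, 0, 0, 0, 0, 40, 0.8], [0, 0, 0, 0, 0, 80, 0.8], [0, 0, 0, 10, -10, 120, 0.8], [0, 0, 0, 25, -40, 150, 0.8], [0, 0, 0, 45, -80, 170, 0.8], [0, 0, 0, 65, -120, 170, 0.8], [0, 0, 0, 80, -145, 170, 0.8], [0, 0, 0, 88, -155, 170, 0.8], [0, 0, 0, 88, -155, 170, 0.8], [0, 0, 0, 88, -155, 170, 0.8]])

```text
clock: 23.25
tool_pos: [0.5494, -0.157, 0.2458]
orientation: [180.0, -0.0, 171.8]
force: [0.2, 0.5, -1.2]
opening: 0.0336
```

Run:
```python
from h import *
o,s=look('w8',[('staple_tray',.016),('remote_tray',.016),('staple_box',.26)]); print(o['tool_pos'],o['orientation'],o['opening'])
```

```text
staple_tray [ 0.588 -0.239  0.008] 0.97
  staple_tray 0.9 (array([ 586.4, -234.2], dtype=float32), np.float32(83.4), np.float32(67.0), 84.9)
remote_tray [ 0.458 -0.241  0.004] 0.62
  remote_tray 0.55 (array([ 459.3, -234.6], dtype=float32), np.float32(186.1), np.float32(94.6), 88.9)
staple_box [ 0.551 -0.172  0.265] 0.58
  staple_box 0.6 (array([ 547.4, -167.4], dtype=float32), np.float32(40.0), np.float32(32.3), 80.9)
[ 0.54935127 -0.15701622  0.24576295] [ 1.79989327e+02 -1.82489316e-03  1.71750027e+02] 0.03359321010608119
```

View pics/w8.png

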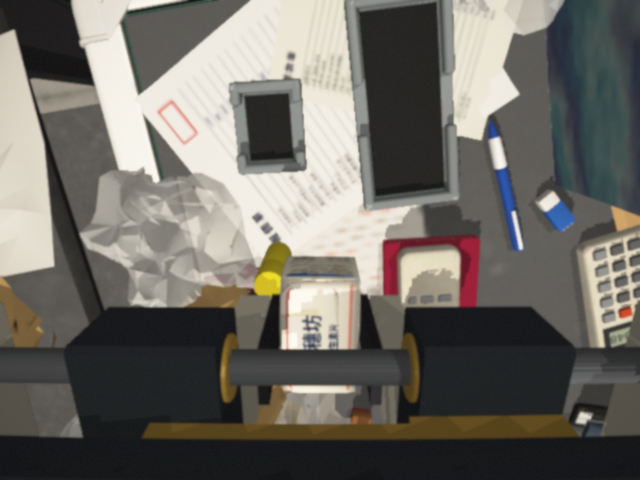

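Run:
```python
from h import *
o=ctrl.get_obs(); s=ctrl.snapshot('wrist')
P=to_plane(s,[(320,277),(320,392)],o['tool_pos'][2]+.018,o); print('carton ends rel TCP',((P-np.array(o['tool_pos']))*1000).round(1).tolist())
for z in (0,.03,.06): print(z,(to_plane(s,[(130,172),(200,180),(240,190),(255,225),(265,262),(280,250)],z,o)[:,:2]*1000).round().tolist())
```

```text
carton ends rel TCP [[-3.8, -23.1, 18.0], [3.4, 27.5, 18.0]]
0 [[733.0, -212.0], [665.0, -194.0], [627.0, -179.0], [619.0, -141.0], [616.0, -99.0], [598.0, -110.0]]
0.03 [[718.0, -214.0], [655.0, -197.0], [621.0, -183.0], [613.0, -148.0], [610.0, -110.0], [594.0, -120.0]]
0.06 [[704.0, -216.0], [646.0, -201.0], [614.0, -187.0], [607.0, -155.0], [605.0, -120.0], [589.0, -129.0]]
```

>>> carry_out(increments=[[0, 0, 1.5, 15, -20, -5, 0.8], [0, 0, 3.2, 20, -35, -10, 0.8], [0, 0, 3.2, 20, -35, -10, 0.8], [0, 0, 3.2, 20, -35, -10, 0.8]])

```text
clock: 24.15
tool_pos: [0.5696, -0.1925, 0.2356]
orientation: [180.0, -0.0, 174.9]
force: [-0.4, -0.2, 0.8]
opening: 0.0334
```

Run:
```python
from h import *
stereo('pics/w8.png',dict(tool_pos=[.54935,-.15702,.24576],orientation=[180,0,171.75]),(100,310,60,290),(560,760,-300,-60))
```

```text
[ 0.56959322 -0.19250904  0.23562703] [[689, -185, 75], [709, -179, 75], [690, -176, 74], [694, -194, 74], [695, -199, 73], [675, -188, 73], [679, -192, 73], [674, -184, 67], [669, -189, 66], [691, -194, 66], [706, -192, 65], [665, -190, 62], [675, -174, 58], [667, -199, 58], [665, -182, 56], [669, -205, 54], [669, -175, 54], [659, -193, 51], [663, -200, 50], [655, -181, 50], [648, -171, 48], [660, -167, 48], [653, -175, 48], [670, -167, 47], [664, -148, 47], [673, -152, 47], [658, -205, 46], [654, -150, 45], [659, -211, 45], [663, -216, 45], [655, -192, 45], [643, -176, 44], [675, -158, 44], [637, -173, 43], [644, -184, 42], [690, -203, 41], [650, -192, 40], [650, -203, 39], [703, -202, 32], [712, -215, 29], [636, -191, 29], [758, -164, 26], [735, -203, 22], [632, -143, 21], [708, -210, 21], [620, -198, 20], [611, -193, 19], [725, -215, 19], [574, -189, 17], [579, -195, 16], [600, -194, 16], [622, -209, 15], [591, -190, 14], [612, -204, 14], [617, -213, 14], [614, -259, 13], [618, -263, 13], [607, -258, 13], [611, -214, 12], [678, -221, 11]]
```

>>> carry_out(increments=[[0, 0, 0, 8, -25, 0, 0.8], [0, 0, 0, 15, -45, 0, 0.8], [0, 0, 0, 15, -45, -40, 0.8], [0, 0, 0, 15, -45, -90, 0.8], [0, 0, 0, 15, -45, -130, 0.8], [0, 0, 0, 15, -45, -160, 0.8], [0, 0, 0, 15, -45, -185, 0.8], [0, 0, 0, 15, -45, -200, 0.8], [0, 0, 0, 15, -45, -207, 0.8], [0, 0, 0, 15, -45, -207, 0.8], [0, 0, 0, 15, -45, -207, 0.8]])

```text
clock: 25.58
tool_pos: [0.5855, -0.2379, 0.0296]
orientation: [-180.0, 0.1, 174.9]
force: [0.1, 0.9, -0.4]
opening: 0.0335
```

Run:
```python
from h import *
o,s=look('w9',[('staple_tray',.016),('staple_box',.046)]); print(o['tool_pos'],o['orientation'],o['force'])
```

```text
staple_tray [ 0.584 -0.266  0.009] 0.55
  staple_tray 0.93 (array([ 584.1, -259. ], dtype=float32), np.float32(65.1), np.float32(39.4), 175.0)
staple_box [ 0.59  -0.252  0.051] 0.74
  staple_box 0.58 (array([ 584.3, -249.6], dtype=float32), np.float32(39.4), np.float32(32.2), 85.0)
[ 0.58547421 -0.23786955  0.02960341] [-1.79990025e+02  9.52474065e-02  1.74930166e+02] [ 0.0747757   0.85185053 -0.43671586]
```

View pics/w9.png

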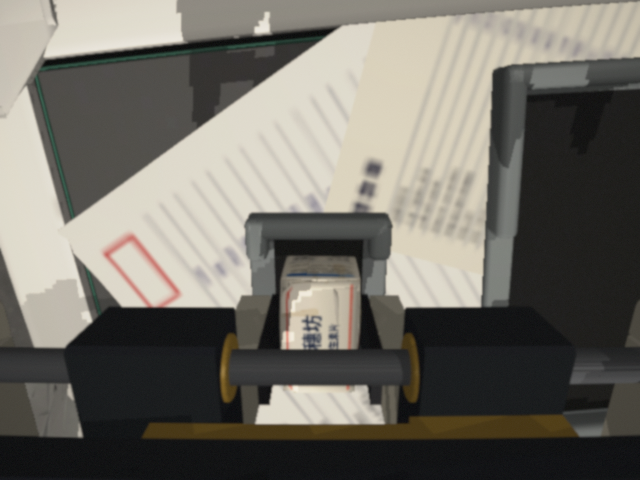

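The carton is centred across the pocket, which spans x 275–362 against the carton's 282–357. I'll lower it gently.

>>> carry_out(increments=[[0, 0, 0, 0, 0, -5, 0.8], [0, 0, 0, 0, 0, -9, 0.8], [0, 0, 0, 0, 0, -12, 0.8], [0, 0, 0, 0, 0, -13.5, 0.8], [0, 0, 0, 0, 0, -13.5, 0.8]])

```text
clock: 26.45
tool_pos: [0.5847, -0.2377, 0.0149]
orientation: [-180.0, -0.0, 174.9]
force: [0.4, -0.6, -0.4]
opening: 0.0332
```

>>> carry_out(increments=[[0, 0, 0, 0, 0, -1.5, 0.8], [0, 0, 0, 0, 0, -1.5, 0.8], [0, 0, 0, 0, 0, -1.5, 0.8]])

```text
clock: 26.82
tool_pos: [0.585, -0.2378, 0.0142]
orientation: [-180.0, 0.0, 174.9]
force: [-1.3, 0.8, 5.8]
opening: 0.0337
```

>>> carry_out(increments=[[0, 0, 0, 0, 0, 1.5, 0.8], [0, 0, 0, 0, 0, 1.5, 0.5], [0, 0, 0, 0, 0, 1.5, 0.45], [0, 0, 0, 0, 0, 1.5, 0.45], [0, 0, 0, 0, 0, 1.5, 0.45], [0, 0, 0, 0, 0, 12, 0.45], [0, 0, 0, 0, 0, 50, 0.45], [0, 0, 0, 0, 0, 110, 0.3], [0, 0, 0, 0, 0, 165, 0], [0, 0, 0, -20, 50, 190, 0], [0, 0, 0, -50, 105, 190, 0], [0, 0, 0, -80, 160, 190, 0], [0, 0, 0, -105, 215, 190, 0], [0, 0, 0, -120, 260, 190, 0], [0, 0, 0, -122, 280, 190, 0], [0, 0, 0, -122, 280, 190, 0], [0, 0, 0, -122, 280, 190, 0]])

```text
clock: 28.95
tool_pos: [0.4628, 0.042, 0.204]
orientation: [180.0, 0.0, 174.9]
force: [0.3, -0.3, 0.9]
opening: 0.0876
```

Run:
```python
from h import *
o,s=look('w10',[('tape_measure',.067),('remote',.033),('wallet',.013)]); print(o['tool_pos'],o['orientation'])
d=ctrl.outline_of(s,'tape_measure')[0]['pixels']; c=np.argwhere(d); print(c.min(0),c.max(0))
cy,cx=c.mean(0).astype(int)
A=s['pixels'][max(cy-90,0):cy+90,cx-120:cx+120]; A=cv2.resize(A,None,fx=2.5,fy=2.5,interpolation=cv2.INTER_CUBIC)
t=ctrl.snapshot('top'); 
for l in ('staple_box','cutter'):
    for q in ctrl.search_frame(t,l): print(l,np.round(q['centre'],3),q['confidence'])
B=cv2.resize(t['pixels'][180:225,400:465],None,fx=3,fy=3,interpolation=cv2.INTER_CUBIC); C=cv2.resize(t['pixels'][215:250,165:265],None,fx=3,fy=3,interpolation=cv2.INTER_CUBIC)
H=np.zeros((600,800,3),np.uint8); H[:A.shape[0],:A.shape[1]]=A; H[460:460+B.shape[0],:B.shape[1]]=B; H[460:460+C.shape[0],300:300+C.shape[1]]=C
print('origin',cx-120,max(cy-90,0)); cv2.imwrite('pics/w10c.png',H)
```

```text
tape_measure [ 0.462 -0.008  0.072] 0.79
  tape_measure 0.9 (array([461.9,  -8.4], dtype=float32), np.float32(74.2), np.float32(62.4), 67.8)
remote [ 0.446 -0.061  0.035] 0.86
  remote 0.87 (array([451.6, -64.7], dtype=float32), np.float32(67.8), np.float32(61.5), 85.0)
wallet [ 0.419 -0.015  0.013] 0.73
  wallet 0.68 (array([449.7, -10.6], dtype=float32), np.float32(184.0), np.float32(97.8), 84.9)
[0.46282111 0.0420233  0.20401304] [1.79984999e+02 3.04215776e-02 1.74933630e+02]
[113 265] [215 367]
staple_box [ 0.581 -0.236  0.034] 0.74
staple_box [0.337 0.112 0.018] 0.45
cutter [0.496 0.184 0.012] 0.47
origin 194 72
```

View pics/w10c.png

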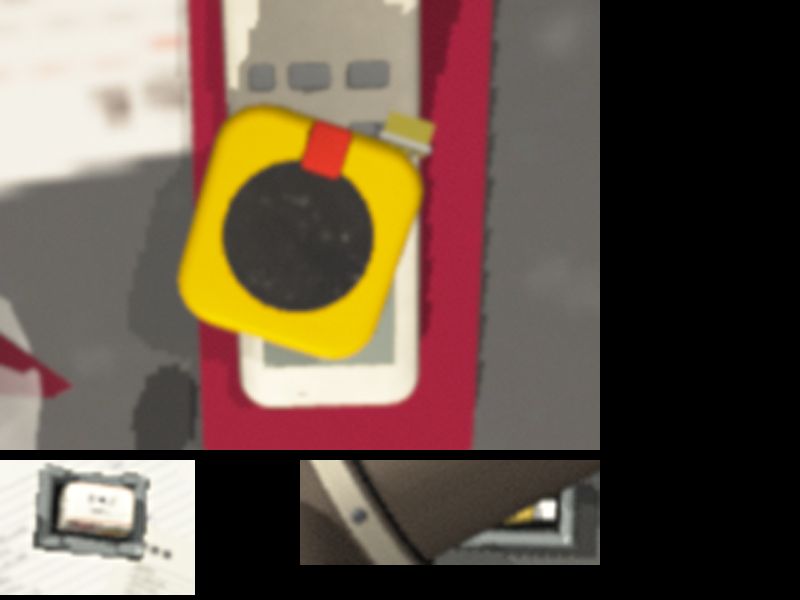

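Run:
```python
from h import *
o=ctrl.get_obs(); s=ctrl.snapshot('wrist')
f=lambda x,y:(194+x/2.5,72+y/2.5)
P=to_plane(s,[f(298,236),f(222,190),f(397,262),f(195,215),f(412,215)],.067,o)[:,:2]*1000; print(P.round(1))
# case sides: left edge & right edge directions
for a,b in (((225,135),(183,265)),((420,195),(378,325)),((275,107),(400,150)),((200,310),(325,355))):
    q=to_plane(s,[f(*a),f(*b)],.06,o); d=q[1]-q[0]; print(np.degrees(np.arctan2(d[1],d[0])).round(1))
```

```text
[[463.1  -4.1]
 [483.4 -19. ]
 [435.1   5.8]
 [491.9 -12.7]
 [430.   -7.2]]
65.1
68.3
156.7
154.7
```

>>> carry_out(increments=[[0, 0, -8, 0.5, -25, 0, 0], [0, 0, -17.5, 0.5, -46, 0, 0], [0, 0, -17.5, 0.5, -46, -50, 0], [0, 0, -17.5, 0.5, -46, -95, 0], [0, 0, -17.5, 0.5, -46, -125, 0], [0, 0, -17.5, 0.5, -46, -145, 0], [0, 0, -17.5, 0.5, -46, -157, 0], [0, 0, -17.5, 0.5, -46, -164, 0], [0, 0, -17.5, 0.5, -46, -164, 0.1], [0, 0, -17.5, 0.5, -46, -164, 0.2], [0, 0, -17.5, 0.5, -46, -164, 0.3], [0, 0, -17.5, 0.5, -46, -164, 0.5], [0, 0, -17.5, 0.5, -46, -164, 0.5], [0, 0, -17.5, 0.5, -46, -164, 0.5]])

```text
clock: 31.3
tool_pos: [0.4637, -0.0036, 0.0401]
orientation: [180.0, 0.0, 157.4]
force: [-0.3, 0.7, 6.4]
opening: 0.0608
```

>>> carry_out(increments=[[0, 0, 0, 0, 0, 3, 0.5], [0, 0, 0, 0, 0, 10, 0.5], [0, 0, 0, 0, 0, 30, 0.5], [0, 0, 0, 0, 0, 70, 0.5], [0, 0, 0, 0, 10, 120, 0.5], [0, 0, 0, -10, 40, 160, 0.5], [0, 0, 4, -25, 85, 180, 0.5], [0, 0, 8, -40, 135, 180, 0.5], [0, 0, 12, -55, 185, 180, 0.5], [0, 0, 16.5, -70, 235, 180, 0.5], [0, 0, 16.5, -82, 285, 180, 0.5], [0, 0, 16.5, -92, 330, 180, 0.5], [0, 0, 16.5, -94, 350, 180, 0.5], [0, 0, 16.5, -94, 354, 180, 0.5], [0, 0, 16.5, -94, 354, 180, 0.5]])

```text
clock: 33.17
tool_pos: [0.3692, 0.3495, 0.2194]
orientation: [-180.0, -0.0, 173.9]
force: [0.8, -0.7, -2.6]
opening: 0.0608
```

Run:
```python
from h import *
o,s=look('w11',[('tape_tray',.016),('tape_measure',.24),('cutter_tray',.016),('remote',.033),('wallet',.013)]); print(o['tool_pos'],o['orientation'],o['opening'],o['force'])
```

```text
tape_tray [0.366 0.25  0.007] 0.84
  tape_tray 0.64 (array([364.6, 258.3], dtype=float32), np.float32(106.5), np.float32(94.5), 83.9)
tape_measure [0.364 0.33  0.25 ] 0.86
tape_measure [0.49  0.252 0.02 ] 0.46
tape_measure [0.489 0.239 0.011] 0.35
  tape_measure 0.71 (array([366.7, 329.4], dtype=float32), np.float32(63.4), np.float32(52.0), 173.9)
cutter_tray [0.488 0.238 0.012] 0.69
  cutter_tray 0.91 (array([493.1, 254.2], dtype=float32), np.float32(186.5), np.float32(58.2), 90.3)
[0.36924681 0.34949463 0.21936735] [-1.79952916e+02 -2.39771719e-02  1.73902330e+02] 0.060841619609203895 [ 0.82190739 -0.68797644 -2.62541057]
```

View pics/w11.png

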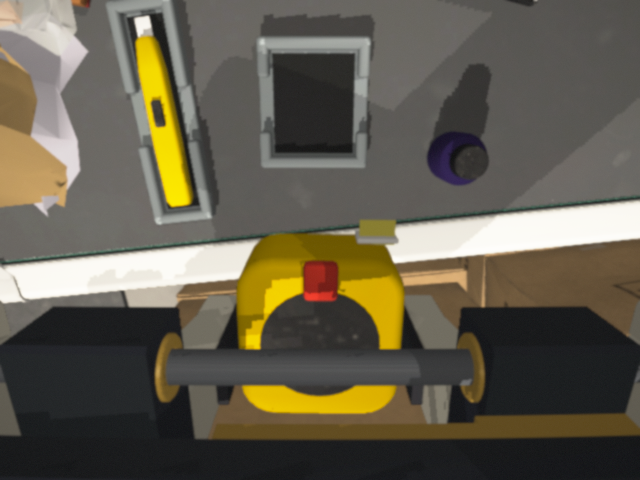

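Run:
```python
from h import *
o=ctrl.get_obs(); s=ctrl.snapshot('wrist')
P=to_plane(s,[(258,39),(370,39),(368,166),(262,166)],.016,o)[:,:2]*1000; print(P.round(1),P.mean(0),np.linalg.norm(P-np.roll(P,1,0),axis=1))
P=to_plane(s,[(273,55),(355,55),(353,156),(275,156)],.006,o)[:,:2]*1000; print(P.mean(0),np.linalg.norm(P-np.roll(P,1,0),axis=1))
T=np.array(o['tool_pos'])
print(((to_plane(s,[(320,236),(320,411)],.244,o)-T)*1000).round(1),((to_plane(s,[(378,220)],.230,o)-T)*1000).round(1))
```

```text
[[404.  204.4]
 [313.4 214.1]
 [322.4 316.3]
 [415.6 306.4]] [363.8424554  260.29575014] [102.68382449  91.15591279 102.65870302  93.68427368]
[364.57397495 261.73906395] [84.12926984 69.23100622 84.10431865 70.33150779]
[[ -4.8 -40.9  24.4]
 [  2.9  31.8  24.4]] [[-26.7 -40.7  10.4]]
```

>>> carry_out(increments=[[0, 0, 0, -2, -40, 0, 0.5], [0, 0, 0, -4, -80, 0, 0.5], [0, 0, 0, -4, -86.5, -20, 0.5], [0, 0, 0, -4, -86.5, -60, 0.5], [0, 0, 0, -4, -86.5, -100, 0.5], [0, 0, 0, -4, -86.5, -140, 0.5], [0, 0, 0, -4, -86.5, -170, 0.5], [0, 0, 0, -4, -86.5, -185, 0.5], [0, 0, 0, -4, -86.5, -188, 0.5], [0, 0, 0, -4, -86.5, -188, 0.5], [0, 0, 0, -4, -86.5, -188, 0.5]])

```text
clock: 35.15
tool_pos: [0.3656, 0.2644, 0.0324]
orientation: [179.9, 0.0, 173.9]
force: [-0.3, 0.3, -2.7]
opening: 0.0605
```

Run:
```python
from h import *
o,s=look('w12',[('tape_tray',.016),('tape_measure',.04)]); print(o['tool_pos'],o['orientation'],o['opening'],o['force'])
d=ctrl.outline_of(s,'tape_tray')[0]['pixels']; 
for r in range(170,300,15):
    c=np.where(d[r])[0]; print(r,(c.min(),c.max()) if len(c) else '', end=' ')
y=cv2.cvtColor(s['pixels'],cv2.COLOR_BGR2HSV); y=(abs(y[...,0].astype(int)-26)<6)&(y[...,1]>180)&(y[...,2]>80)
print('yellow',[(r,np.where(y[r])[0][[0,-1]].tolist()) for r in range(200,300,15) if y[r].any()])
```

```text
tape_tray [0.367 0.222 0.006] 0.88
  tape_tray 0.72 (array([361.9, 233.5], dtype=float32), np.float32(93.2), np.float32(61.4), 174.3)
tape_measure [0.362 0.247 0.066] 0.56
  tape_measure 0.85 (array([363.8, 249.7], dtype=float32), np.float32(68.8), np.float32(56.5), 174.0)
[0.36563958 0.2644222  0.03239035] [1.79911615e+02 4.39313042e-02 1.73933864e+02] 0.06053469733892626 [-0.32340013  0.346522   -2.66032946]
170 (np.int64(214), np.int64(426)) 185 (np.int64(214), np.int64(427)) 200 (np.int64(214), np.int64(425)) 215 (np.int64(216), np.int64(424)) 230 (np.int64(217), np.int64(423)) 245 (np.int64(222), np.int64(417)) 260 (np.int64(223), np.int64(416)) 275 (np.int64(225), np.int64(415)) 290 (np.int64(226), np.int64(413)) yellow [(200, [0, 45]), (215, [0, 52]), (230, [0, 58]), (245, [1, 376]), (260, [7, 391]), (275, [13, 398]), (290, [18, 403])]
```

>>> carry_out(increments=[[0, 0, 0, 0, -2.5, -3, 0.5], [0, 0, 0, 0, -2.5, -9, 0.5], [0, 0, 0, 0, -2.5, -14, 0.5], [0, 0, 0, 0, -2.5, -17, 0.5], [0, 0, 0, 0, -2.5, -18, 0.5], [0, 0, 0, 0, -2.5, -18, 0.5]])

```text
clock: 36.2
tool_pos: [0.3653, 0.2613, 0.0135]
orientation: [-180.0, -0.0, 173.9]
force: [0.2, -0.1, -2.8]
opening: 0.0608
```

>>> carry_out(increments=[[0, 0, 0, 0, 0, -1, 0.5], [0, 0, 0, 0, 0, -1, 0.5], [0, 0, 0, 0, 0, -1, 0.5]])

```text
clock: 36.58
tool_pos: [0.3653, 0.2613, 0.0126]
orientation: [180.0, 0.0, 173.9]
force: [0.0, 0.5, -2.1]
opening: 0.0606
```

>>> carry_out(increments=[[0, 0, 0, 0, 0, -1, 0.5], [0, 0, 0, 0, 0, -1, 0.5], [0, 0, 0, 0, 0, -1, 0.5]])

```text
clock: 36.95
tool_pos: [0.3653, 0.2614, 0.0125]
orientation: [180.0, 0.0, 173.9]
force: [-4.6, -2.9, 13.7]
opening: 0.0605
```

>>> carry_out(increments=[[0, 0, 0, 0, 0, 0.5, 0.5], [0, 0, 0, 0, 0, 0.5, 0.2], [0, 0, 0, 0, 0, 0.5, 0.1], [0, 0, 0, 0, 0, 0.5, 0.1], [0, 0, 0, 0, 0, 10, 0.1], [0, 0, 0, 0, 0, 45, 0.1], [0, 0, 0, 0, 0, 100, 0], [0, 0, 0, 0, 0, 160, 0], [0, 0, 0, 10, -20, 210, 0], [0, 0, 0, 25, -60, 238, 0], [0, 0, 0, 40, -110, 238, 0], [0, 0, 0, 60, -160, 238, 0], [0, 0, 0, 75, -200, 238, 0], [0, 0, 0, 87, -221, 238, 0], [0, 0, 0, 87, -221, 238, 0], [0, 0, 0, 87, -221, 238, 0]])

```text
clock: 38.95
tool_pos: [0.452, 0.0403, 0.2499]
orientation: [180.0, 0.0, 173.9]
force: [0.2, 0.8, -0.8]
opening: 0.0878
```

Run:
```python
from h import *
o,s=look('w13',[('remote',.033),('wallet',.013),('tape_measure',.04),('remote_tray',.016)]); print(o['tool_pos'],o['orientation'],o['force'])
d=ctrl.outline_of(s,'remote')[0]['pixels']; c=np.argwhere(d); print(c.min(0),c.max(0))
for z in (.025,.033): print(outline_rect(s,d,z,o))
t=ctrl.snapshot('top')
for l in ['tape_measure','staple_box','cutter','remote']:
    for q in ctrl.search_frame(t,l)[:2]: print(l,np.round(q['centre'],3),round(q['confidence'],2))
d=ctrl.outline_of(t,'remote')
if d: print(outline_rect(t,d[0]['pixels'],.033))
d=ctrl.outline_of(t,'wallet')
if d: print(outline_rect(t,d[0]['pixels'],.013))
```

```text
remote [ 0.452 -0.03   0.033] 0.94
  remote 0.89 (array([454.3, -21.5], dtype=float32), np.float32(155.5), np.float32(60.8), 86.5)
wallet [ 0.422 -0.006  0.012] 0.81
  wallet 0.79 (array([449.6, -11. ], dtype=float32), np.float32(187.0), np.float32(100.0), 85.5)
tape_measure [0.365 0.266 0.045] 0.96
  tape_measure 0.9 (array([369.5, 267.6], dtype=float32), np.float32(66.6), np.float32(45.0), 173.5)
remote_tray [ 0.488 -0.14   0.013] 0.51
  remote_tray 0.73 (array([ 481.4, -139.2], dtype=float32), np.float32(49.2), np.float32(3.9), 173.6)
[0.45199645 0.0403247  0.2498577 ] [1.79985720e+02 7.27656361e-03 1.73894813e+02] [ 0.22515235  0.80272983 -0.79293718]
[ 45 272] [223 345]
(array([454.5, -21.1], dtype=float32), np.float32(158.8), np.float32(62.1), 86.5)
(array([454.3, -21.5], dtype=float32), np.float32(155.5), np.float32(60.8), 86.5)
tape_measure [0.362 0.255 0.04 ] 0.89
staple_box [ 0.581 -0.24   0.036] 0.86
staple_box [0.338 0.11  0.023] 0.69
cutter [0.493 0.188 0.014] 0.43
remote [ 0.454 -0.039  0.036] 0.6
(array([452.1, -40.4], dtype=float32), np.float32(119.6), np.float32(63.2), 86.3)
(array([409. , -43.6], dtype=float32), np.float32(117.6), np.float32(35.6), 91.2)
```

>>> carry_out(increments=[[0, 0, 1.3, 1, -30, 0, 0], [0, 0, 2.6, 2.3, -61.5, 0, 0], [0, 0, 2.6, 2.3, -61.5, -60, 0], [0, 0, 2.6, 2.3, -61.5, -120, 0], [0, 0, 2.6, 2.3, -61.5, -170, 0], [0, 0, 2.6, 2.3, -61.5, -200, 0], [0, 0, 2.6, 2.3, -61.5, -220, 0], [0, 0, 2.6, 2.3, -61.5, -229, 0], [0, 0, 2.6, 2.3, -61.5, -232, 0], [0, 0, 2.6, 2.3, -61.5, -232, 0.1], [0, 0, 2.6, 2.3, -61.5, -232, 0.2], [0, 0, 2.6, 2.3, -61.5, -232, 0.3], [0, 0, 2.6, 2.3, -61.5, -232, 0.5], [0, 0, 2.6, 2.3, -61.5, -232, 0.5], [0, 0, 2.6, 2.3, -61.5, -232, 0.5]])

```text
clock: 41.68
tool_pos: [0.4547, -0.0211, 0.018]
orientation: [180.0, 0.0, 176.5]
force: [-1.9, 1.0, 6.1]
opening: 0.0608
```

>>> carry_out(increments=[[0, 0, 0, 0, 0, 2, 0.5], [0, 0, 0, 0, 0, 8, 0.5], [0, 0, 0, 0, 0, 25, 0.5], [0, 0, 0, 0, 0, 60, 0.5], [0, 0, 0, 0, -15, 100, 0.5], [0, 0, 1, 1, -50, 120, 0.5], [0, 0, 2, 3, -95, 120, 0.5], [0, 0, 2.5, 4.5, -140, 120, 0.5], [0, 0, 2.5, 4.5, -180, 120, 0.5], [0, 0, 2.5, 4.5, -205, 120, 0.5], [0, 0, 2.5, 4.5, -214.5, 110, 0.5], [0, 0, 2.5, 4.5, -214.5, 80, 0.5], [0, 0, 2.5, 4.5, -214.5, 50, 0.5], [0, 0, 2.5, 4.5, -214.5, 32, 0.5], [0, 0, 2.5, 4.5, -214.5, 27, 0.5], [0, 0, 2.5, 4.5, -214.5, 27, 0.5], [0, 0, 2.5, 4.5, -214.5, 27, 0.5]])

```text
clock: 43.8
tool_pos: [0.4597, -0.2356, 0.0454]
orientation: [-180.0, 0.1, 179.0]
force: [0.5, -0.4, -1.3]
opening: 0.0607
```

Run:
```python
from h import *
o,s=look('w14',[('remote_tray',.016),('remote',.06)]); print(o['tool_pos'],o['orientation'],o['opening'],o['force'])
dt=ctrl.outline_of(s,'remote_tray'); dr=ctrl.outline_of(s,'remote')
for n,d,z in (('tray',dt,.016),('remote',dr,.058)):
    if not d: continue
    d=d[0]['pixels']; c=np.argwhere(d); print(n,c.min(0),c.max(0))
    for r in (80,110,140,180,220,260,290):
        q=np.where(d[r])[0]
        if len(q): print(r,q.min(),q.max(),(to_plane(s,[(q.min(),r),(q.max(),r)],z,o)[:,0]*1000).round(1),end=' | ')
    r0=c[:,0].min(); print('far y',(to_plane(s,[(320,r0)],z,o)[:,:2]*1000).round(1))
t=ctrl.snapshot('top')
for d in ctrl.outline_of(t,'wallet')[:1]: print('wallet',outline_rect(t,d['pixels'],.013))
```

```text
remote_tray [ 0.452 -0.313  0.014] 0.84
  remote_tray 0.8 (array([ 457.4, -280.4], dtype=float32), np.float32(101.7), np.float32(92.7), 88.8)
remote [ 0.458 -0.273  0.065] 0.7
  remote 0.89 (array([ 458.8, -270.2], dtype=float32), np.float32(88.3), np.float32(58.5), 89.1)
[ 0.45969191 -0.23564239  0.04535275] [-1.79987769e+02  7.81445380e-02  1.79044056e+02] 0.06073627800962421 [ 0.49962192 -0.38449609 -1.32110766]
tray [ 80 219] [424 427]
80 231 234 [496.4 495.1] | 110 220 426 [502.2 411.2] | 140 221 423 [502.9 411.8] | 180 224 421 [503.  411.7] | 220 227 419 [503.2 411.6] | 260 234 411 [501.5 414.4] | 290 236 409 [501.8 414.5] | far y [[ 457.8 -331.3]]
remote [122 236] [424 403]
140 238 401 [486.9 429.9] | 180 238 402 [487.9 428.9] | 220 241 399 [487.9 429.4] | 260 243 396 [488.3 429.9] | 290 245 394 [488.4 430.1] | far y [[ 458.1 -314.3]]
wallet (array([457. ,  66.2], dtype=float32), np.float32(97.6), np.float32(34.8), 169.7)
```

>>> carry_out(increments=[[0, 0, 0, -1, -1, -8, 0.5], [0, 0, 0, -1, -1, -18, 0.5], [0, 0, 0, -1, -1, -26, 0.5], [0, 0, 0, -1, -1, -31, 0.5], [0, 0, 0, -1, -1, -33, 0.5], [0, 0, 0, -1, -1, -33, 0.5]])

```text
clock: 45.0
tool_pos: [0.4581, -0.2367, 0.0115]
orientation: [-180.0, -0.0, 179.0]
force: [0.1, -0.1, -2.0]
opening: 0.0607
```

>>> carry_out(increments=[[0, 0, 0, 0, 0, -1, 0.5], [0, 0, 0, 0, 0, -1, 0.5], [0, 0, 0, 0, 0, -1, 0.5]])

```text
clock: 45.38
tool_pos: [0.4584, -0.2368, 0.011]
orientation: [-180.0, 0.0, 179.0]
force: [-0.4, 0.4, 4.8]
opening: 0.0605
```

Contact. I'll release, then retreat to a point where the whole scene is visible.

>>> carry_out(increments=[[0, 0, 0, 0, 0, 0.5, 0.5], [0, 0, 0, 0, 0, 0.5, 0.2], [0, 0, 0, 0, 0, 0.5, 0.1], [0, 0, 0, 0, 0, 0.5, 0.1], [0, 0, 0, 0, 0, 10, 0.1], [0, 0, 0, 0, 0, 45, 0.1], [0, 0, 0, 0, 0, 100, 0], [0, 0, 0, 0, 0, 160, 0], [0, 0, 0, 0, 20, 220, 0], [0, 0, 0, 0, 60, 280, 0], [0, 0, 0, 0, 110, 340, 0], [0, 0, 0, 0, 160, 370, 0], [0, 0, 0, 0, 200, 380, 0], [0, 0, 0, 0, 230, 380, 0], [0, 0, 0, 0, 240, 380, 0], [0, 0, 0, 0, 240, 380, 0], [0, 0, 0, 0, 240, 380, 0]])

```text
clock: 47.5
tool_pos: [0.4579, 0.0024, 0.3905]
orientation: [-180.0, -0.0, 179.0]
force: [0.4, -0.6, 0.4]
opening: 0.088
```

Run:
```python
from h import *
o,s=look('w15',[('wallet',.013),('remote',.026),('remote_tray',.016)]); print(o['tool_pos'],o['force'])
t=ctrl.snapshot('top'); c=ctrl.snapshot('scene')
for l in ['tape_measure','staple_box','cutter','remote']:
    for q in ctrl.search_frame(t,l)[:2]: print(l,np.round(q['centre'],3),round(q['confidence'],2))
H=np.zeros((600,800,3),np.uint8)
H[:300,:400]=cv2.resize(s['pixels'],(400,300)); A=c['pixels'][150:450,80:480]; H[:300,400:]=A
B=cv2.resize(t['pixels'][170:320,155:505],(700,300),interpolation=cv2.INTER_CUBIC); H[300:,:700]=B
cv2.imwrite('pics/fin.png',H)
```

```text
wallet [ 0.451 -0.018  0.01 ] 0.56
  wallet 0.78 (array([449.6, -11.1], dtype=float32), np.float32(185.9), np.float32(99.4), 85.0)
remote [ 0.458 -0.184  0.028] 0.86
  remote 0.98 (array([ 459.4, -181.7], dtype=float32), np.float32(61.9), np.float32(51.1), 179.0)
remote_tray [ 0.462 -0.159  0.013] 0.56
remote_tray [0.494 0.224 0.018] 0.42
  remote_tray 0.65 (array([ 460. , -174.7], dtype=float32), np.float32(94.2), np.float32(70.1), 179.0)
[0.45790185 0.00241971 0.39046451] [ 0.38350036 -0.58266148  0.37364716]
tape_measure [0.369 0.248 0.04 ] 0.9
staple_box [ 0.58  -0.236  0.033] 0.59
staple_box [0.337 0.11  0.019] 0.44
cutter [0.493 0.257 0.017] 0.97
remote [ 0.459 -0.232  0.031] 0.56
```

View pics/fin.png

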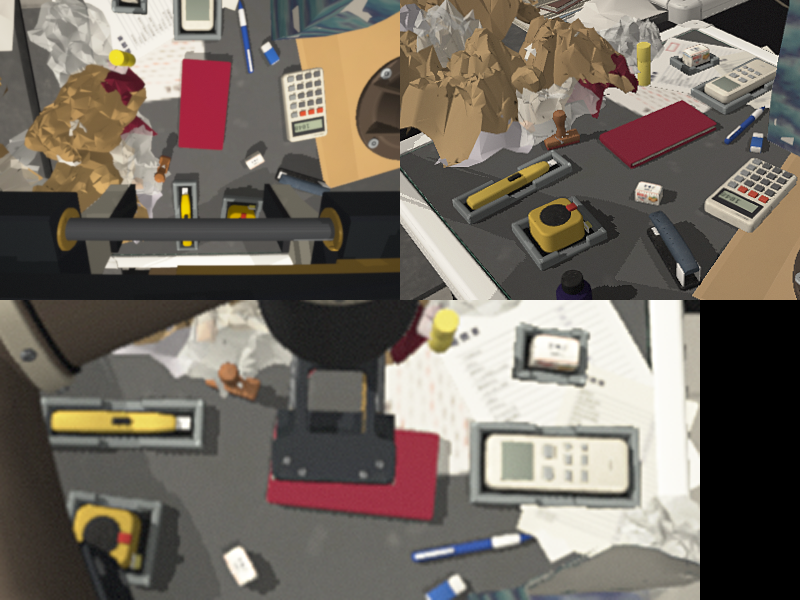

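```bash
python3 -c "
from plant import ctrl
print(ctrl.close_job())"
```

```text
the job is handed in; nothing more can be done
None
```

The job is done and handed in at about 47.7 s of the 96 s allowed. I moved the cutter, carton, tape measure and remote, in that order, each into its own tray. I lowered each one to a light floor contact of about 5–17 N before letting go.

**Final check:** the last wrist, scene and top pictures show all four things lying flat inside their pockets. The gripper was clear and open.

**Wallet book:** it measured (449.6, −11.1) mm at 85.0° at the end. That is within about 1 mm and 0.5° of the earlier readings, so it did not move.

**Where measurements differed:**
- **Tape tray:** position readings along its length ranged from about 255 to 262 mm. I corrected the aim with a close-up look before lowering; the final scene view shows the tape measure seated in its pocket.
- **Top camera:** the arm hid part of the view at times, so partial readings of the wallet and cutter from it were ignored.

No check failed.

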